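Weigh two hubs in the hand and sort them: solid to the spring nest, hollow to the tray

TASK

Two hubs that look alike stand on the bench: one is solid, one is hollow. Lift one a few centimetres clear of the bench and hold it still for a moment to feel its weight, then sort both: stand the hollow one upright in the steel tray, and seat the solid one upright and fully home in the spring-mounted cup, feeling gently for its mouth and never forcing the spring cup far down. Knock nothing over and leave the brown bottle, the wire reel and the yellow tape where they are.

Things in the scene. Friction and masses are not known exactly. Their poses are not given: they have to be found in the camera images.
- hub_a_mid (a point): centre (half-way up) of hub A: closed upright aluminium cylinder, 40 mm diameter, 64 mm high, dark bands, foot tapered 2.5 mm over the lowest 6 mm; z up along it; stands on the bench at the start. The two hubs look alike; one, at random, is solid (0.40 to 0.51 kg), the other hollow (0.12 to 0.16 kg). Grip across the diameter, in the upper half
- hub_b_mid (a point): centre (half-way up) of hub B: closed upright aluminium cylinder, 40 mm diameter, 64 mm high, dark bands, foot tapered 2.5 mm over the lowest 6 mm; z up along it; stands on the bench at the start. The two hubs look alike; one, at random, is solid (0.40 to 0.51 kg), the other hollow (0.12 to 0.16 kg). Grip across the diameter, in the upper half
- nest_plate: dark steel base plate of the spring nest, 100x150x10 mm, fixed to the bench; origin at the centre of its underside, z up; a slot runs along its y axis. A blue foot (60x66x6 mm) with the spring cup on it is clamped on the plate's x centre line, but up to 12 mm to either side of the plate's centre along y: exactly where is not measured and must be felt or seen
- nest_mid (a point): point fixed to the plate, over its centre, at the height of the raised cup's rim (64 mm over the plate's underside). The round aluminium cup on the upright spring stands up to 12 mm from it along the plate's y: 55 mm outside diameter, mouth 42.6 mm diameter, 20 mm deep to its flat floor, square rim 6 mm wide
- cup (a joint): how far the spring cup is pushed down, in m: 0 up (free), range 0 to 0.025. It starts to move at about 1.2 N and takes a further 0.6 N per mm; resting under the solid hub it reads about 0.0045 to 0.0065, under the hollow hub less than 0.001. Pushed beyond 0.018 (about 12 N) it is forced
- reject_tray: white rectangular steel tray, 230 mm along its x, 307 mm along its y, rim 28 mm high, sheet about 2 mm; origin at the centre of its underside, its floor about 2 mm above that; stays put on the bench
- brown_bottle: small brown bottle with black ribbed cap, 38 mm diameter, 75 mm high; origin at the centre of its underside. Bystander
- wire_reel: reel of wire with blue flanges, 54 mm diameter, 43 mm high; origin at the centre of its underside. Bystander
- yellow_tape: roll of yellow tape lying flat, 66 mm diameter, 19 mm high; origin at the centre of its underside. Bystander
Not all that is in view belongs to the job. Leave any orange or red look-alike of the part that bears hub_a_mid alone.

How it is judged (in metres and radians):
On the way:
1. one hub is lifted off the bench and held still in the fingers, touching nothing else (((height (world z) of hub_a_mid above 0.04 m and linear speed of hub_a below 0.03 m/s and contact force between the fingers and hub_a above 0.5 N and contact force between hub_a and nest_plate below 0.1 N and contact force between hub_a and reject_tray below 0.1 N and value of joint cup below 0.0015 m) or (height (world z) of hub_b_mid above 0.04 m and linear speed of hub_b below 0.03 m/s and contact force between the fingers and hub_b above 0.5 N and contact force between hub_b and nest_plate below 0.1 N and contact force between hub_b and reject_tray below 0.1 N and value of joint cup below 0.0015 m))), for 0.3 s.
At the end, for the whole second after the job is handed in: One hub stands upright (within 5 degrees) and at rest in the spring cup, fully home (within about 3 mm), and its weight alone keeps the cup 3.5 to 9 mm down, which only the solid hub does; the other hub stands upright (within 5 degrees) and at rest on the tray floor (((horizontal distance between hub_a_mid and nest_plate below 0.022 m and z of hub_a_mid in the frame of nest_plate below 0.0735 m and angle between each of hub_a_mid, hub_b_mid's own z axis and vertical below 0.09 rad and linear speed of each of hub_a, hub_b below 0.02 m/s and x of hub_b_mid in the frame of reject_tray between -0.105 and 0.105 m and y of hub_b_mid in the frame of reject_tray between -0.14 and 0.14 m and z of hub_b_mid in the frame of reject_tray below 0.045 m) or (horizontal distance between hub_b_mid and nest_plate below 0.022 m and z of hub_b_mid in the frame of nest_plate below 0.0735 m and angle between each of hub_b_mid, hub_a_mid's own z axis and vertical below 0.09 rad and linear speed of each of hub_b, hub_a below 0.02 m/s and x of hub_a_mid in the frame of reject_tray between -0.105 and 0.105 m and y of hub_a_mid in the frame of reject_tray between -0.14 and 0.14 m and z of hub_a_mid in the frame of reject_tray below 0.045 m)) and value of joint cup between 0.0035 and 0.009 m); the robot touches nothing.
It fails at once if the spring cup is forced: pushed down more than 18 mm (value of joint cup above 0.018 m).
It fails at once if a hub is knocked over (tilted more than about 35 degrees) (angle between any of hub_a_mid, hub_b_mid's own z axis and vertical above 0.6 rad).
It fails at once if the brown bottle, wire reel or yellow tape is displaced by more than 20 mm (distance of any of brown_bottle, wire_reel, yellow_tape from where it was at the start of the episode above 0.02 m).
It also fails if it takes over 72 s, if anything falls off the work surface, if the arm or the gripper's body presses on something with over 40 N, if the wrist force passes 120 N, or if a joint passes its speed limit or range.

ROBOT

A 7-joint arm with a two-finger parallel gripper is mounted at the origin on a cart in front of the work surface, level with it; the furniture and walls round the work are solid. World frame = base frame: x ahead of the robot, y to its left, z up, the work surface at z = 0. Lengths are in mm, angles in rad, forces in N, time in s.
With the tool pointing down it reaches from about 425 to 800 mm from the base axis. Payload 8.3 kg.
Tool frame: the origin (TCP) lies at the very end of the fingers, on their centre line; the grasp point (between the pads) lies 19 mm behind it; z points along the fingers, y is the line along which they close (so a half turn about z gives the same grasp; the last joint's range is limited). The gripper opens to 85 mm and grips with 20 to 120 N. Pads are 22 mm wide; open, the fingers measure 114 mm over their backs; the gripper's body (76 mm by 85 mm) begins 54 mm behind the grasp point. The pads swing forward as they close: fully open they stand 13 mm farther back than shut.
Start: joints at [-1.179, 0.383, 0.016, 1.37, -0.006, 1.388, -0.046], TCP at [274.5, 561.474, 231.279] pointing down, gripper open.
Joint ranges: [-2.95, 2.95], [-0.25, 2.06], [-1.52, 1.56], [0.18, 2.33], [-1.44, 4.58], [0.02, 2.06], [-3.01, 3.01]. Speed limits (rad/s): [2.39, 2.39, 3.01, 3.01, 3.14, 3.14, 3.14].

INTERFACE

Orientations are given as a 3x3 rotation matrix whose columns are the frame's x, y, z axes.
In Python, from workcell import arm, eyes gives the robot as it stands. The module is installed in compiled form; this text tells all that it offers.
- The arm moves only by the tool step_arm, never from a script. Its argument "steps" is a list of rows, each a list of 2 entries, a list of its own where there are three numbers: the shift along the tool's x, y, z in cm, then the turn, a rotation vector about the tool's x, y, z in rad. A call has 1 to 20 rows; each row shifts and turns the commanded pose from where the row before left it, along the tool's axes as they then stand; what a row does not reach is not made up. A row lasts 1/8 s, in which the tool goes at most 62.5 mm and 10.7 degrees, less where a joint would pass 70% of its speed; a pose out of reach is approached as far as the arm can. A call is refused whole if a number of a shift passes 6.25 or a number of a turn 0.188, either way. A call with a gripper value outside its range is refused whole. "claw" is the opening in per cent of the stroke, from 0 (shut) to 100 (fully open), set as the call begins (left out, the last holds). The fingers move at their own pace and stop on an object; "newtons" is the grip in N (left out, the last holds). Time passes only in rows, so rows that do not move let the fingers close. It gives the time, the measured TCP pose, the force, the opening and the grip force at its end, in the units of the state.
- arm.read_state(): the state, without advancing time (a new reading comes with each control period).
- eyes.capture(name): name is "scene" or "top"; returns (picture, depth): 420x560x3 uint8, red, green, blue; 420x560 float32, mm along the optical axis (not along the pixel's ray), 0 where there is no reading.
- eyes.camera_params(name): a dict with "fx", "fy", "cx", "cy" (pixels), "k1" (the pictures are not rectified: a ray, as slopes to the right and down, at radius r is drawn at 1 + k1 r^2 times it, then the intrinsics apply), "R" (3x3) and "t" (3): a world point X has camera coordinates R X + t. Camera axes: x right, y down, z forward; pixel columns grow to the right and rows downward; lengths in mm; the calibration is good to about 2 mm. A picture is of the moment at which its call begins. camera_params takes no time and is no camera call.
- arm.hand_in(): hands the job in; it is judged then, once.
The state is a dict: "t": time; "joint_positions": joint angles; "qvel": joint speeds; "joint_torque": joint torques, N m; "position": TCP position; "tcp_rot": TCP orientation; "ft_force": force on the tool from outside, world axes, zero at the start; "ft_torque": the same for the moment, N m; "width": opening from 0.0 (shut) to 1.0 (fully open); "gripper_force": force on a finger pad.
Only numpy, scipy, OpenCV 4.12 (cv2) and the standard library are available. Lean on these libraries where they do the work, as an engineer would, in place of code of your own. Each camera call takes 0.05 s, during which the arm holds its last target. There are 200 camera calls.

## Working session

There is one attempt and no reset: what is moved stays moved. The work goes in short steps, Python scripts to look and compute and a tool call to move; the robot and the scene stay as the last step left them, time stands still between calls to the robot, and variables do not carry over. Pictures are saved under pics/ and viewed, at most 10 in all, crops included, and the job is handed in when it is done.

Besides the shell and the picture viewer there is one more tool, called after "Request:" by a JSON object that holds its "method" and its "body", one argument or row to a line. step_arm: Moves the arm, as the interface text tells. Its arguments: {"type":"object","properties":{"steps":{"type":"array"},"claw":{"type":"number"},"newtons":{"type":"number"}},"required":["steps"]}

```bash
mkdir -p pics; cat > h.py <<'E'
import numpy as np, cv2
from workcell import arm, eyes
def cap(n,save=None):
    p,d=eyes.capture(n)
    np.savez('/tmp/%s.npz'%n,p=p,d=d)
    if save: cv2.imwrite('pics/'+save,p[:,:,::-1])
    return p,d
def und(c,u,v):
    xd=(np.asarray(u,float)-c['cx'])/c['fx'];yd=(np.asarray(v,float)-c['cy'])/c['fy']
    x,y=xd.copy() if hasattr(xd,'copy') else xd,yd
    for _ in range(20):
        f=1+c['k1']*(x*x+y*y);x,y=xd/f,yd/f
    return x,y
def world(n,u,v,z=None,d=None):
    c=eyes.camera_params(n);R=np.array(c['R']);t=np.array(c['t']).ravel()
    x,y=und(c,u,v);r=np.stack([x,y,np.ones_like(x)],-1)
    if d is not None: return (r*np.asarray(d)[...,None]-t)@R
    o=-R.T@t;rw=r@R
    return o+rw*((z-o[2])/rw[...,2])[...,None]
E
python3 - <<'E'
from h import *
for n in('scene','top'):
    cap(n,n+'1.png');c=eyes.camera_params(n);R=np.array(c['R']);print(n,c['fx'],c['k1'],(-R.T@np.array(c['t']).ravel()).round(),R.round(2).tolist())
s=arm.read_state();print(s['t'],s['position'],np.round(s['tcp_rot'],3).tolist(),s['ft_force'],s['width'])
E
```

```text
scene 436.0569715706864 0.022776579767731533 [ 110. -595.  799.] [[0.82, -0.57, -0.02], [-0.41, -0.57, -0.71], [0.4, 0.59, -0.7]]
top 525.6174499221411 0.03282216802499753 [ 394.   -5. 1433.] [[-0.02, -1.0, -0.01], [-0.99, 0.02, -0.11], [0.11, 0.0, -0.99]]
0.1 [274.31228544 561.07349749 230.36620511] [[-0.898, 0.439, -0.001], [0.439, 0.898, -0.002], [-0.0, -0.002, -1.0]] [0.05475617 0.40725969 0.64512825] 0.99675594246373
```

View pics/scene1.png

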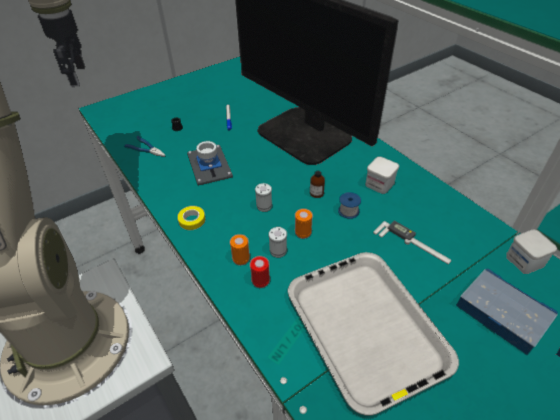

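View pics/top1.png

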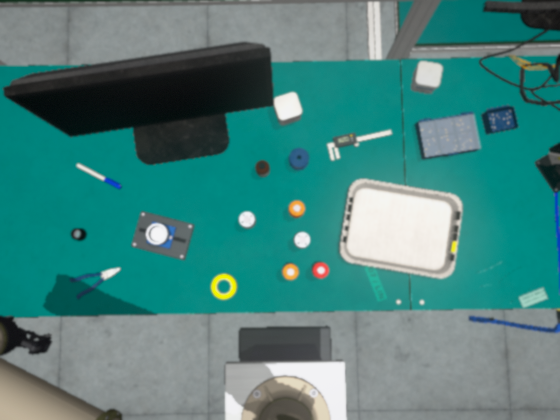

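Candidates (top view): grey hubs at (247,219) and (302,240). The look-alikes to leave alone are orange at (297,208) and (290,271), and red at (320,270). The nest is at (157,234), the tray at (402,228), the bottle at (263,168), the reel at (299,159) and the tape at (224,286). Next I'll check the choice in a crop and measure.

```bash
python3 - <<'E'
from h import *
z=np.load('/tmp/top.npz');p,d=z['p'],z['d']
a=cv2.resize(p[180:290,225:345],None,fx=4,fy=4,interpolation=cv2.INTER_CUBIC)
b=cv2.resize(p[205:265,125:200],None,fx=4,fy=4,interpolation=cv2.INTER_CUBIC)
im=np.zeros((440,790,3),np.uint8);im[:,:480]=a;im[:240,485:785]=b
cv2.imwrite('pics/crop1.png',im[:,:,::-1])
v,u=np.mgrid[0:420,0:560];W=world('top',u,v,d=d)
def blob(name,u0,v0,zlo,zhi,r=14):
    m=(abs(u-u0)<r)&(abs(v-v0)<r)&(W[...,2]>zlo)&(W[...,2]<zhi)&(d>0)
    q=W[m];(c,s,ang)=cv2.minAreaRect(q[:,:2].astype(np.float32))
    print(name,m.sum(),np.median(q,0).round(1),'rect',np.round(c,1),np.round(s,1),round(ang,1))
blob('hubA?',247,219,55,75);blob('hubB?',302,240,55,75)
blob('or',297,208,55,75);blob('or2',290,271,55,75);blob('red',320,270,55,75)
blob('bottle',263,168,50,90);blob('reel',299,159,30,60);blob('tape',224,286,10,30,18)
blob('cup',157,234,55,75,20);blob('plate',162,235,6,14,36)
blob('tray',402,228,18,40,70)
blob('trayfloor',402,228,-5,8,40)
E
```

```text
hubA? 181 [528.8  88.5  64.4] rect [529.1  88.5] [36.9 37.8] 89.3
hubB? 186 [473.8 -54.3  64.3] rect [472.8 -54.3] [36.7 39. ] 88.1
or 182 [555.3 -42.7  65.2] rect [555.5 -42.9] [36.7 37.6] 89.5
or2 190 [391.5 -23.8  64.3] rect [391.6 -22.8] [38.3 38.5] 44.1
red 188 [ 393.1 -101.6   65. ] rect [ 394.2 -101.8] [36.6 38.6] 89.0
bottle 152 [666.9  47.   61. ] rect [669.   47.1] [33.9 35.5] 43.4
reel 296 [695.9 -51.7  44.5] rect [694.8 -51.7] [51.8 50.9] 71.3
tape 364 [355.3 155.2  18.8] rect [348.5 159.2] [67.  80.4] 65.3
cup 171 [496.5 325.4  64. ] rect [495.8 325.8] [53.6 53.4] 73.6
plate 1310 [493.6 315.1   9.9] rect [495.4 324.4] [190.  190.3] 89.0
tray 2061 [ 504.7 -331.8   27.7] rect [ 503.2 -321.1] [306.3 230.5] 79.3
trayfloor 5421 [ 501.6 -328.6    2.4] rect [ 504.1 -330.1] [217.9 213.8] 89.0
```

View pics/crop1.png

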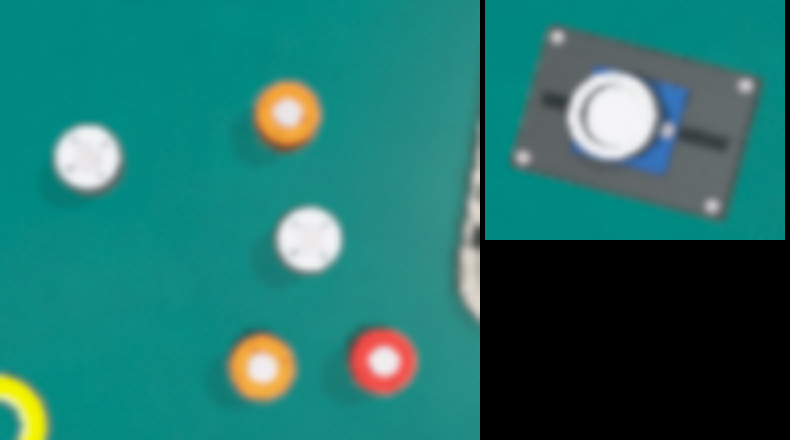

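The crop confirms the two plain grey hubs (4x crop at about (88,157) and (308,240)), while the look-alikes have coloured rings. The heights (64), diameters (about 38) and tray size (306x230) agree with the description. The cup rim is centred at about (496,325.5), z 64. I'm moving over the first hub at (529,88.5).

Request:
{"method": "step_arm", "body": {
  "steps": [
    [[-3.12,-2.23,0.71],[0,0,0]],
    [[-3.12,-2.23,0.71],[0,0,0]],
    [[-3.12,-2.23,0.71],[0,0,0]],
    [[-3.12,-2.23,0.71],[0,0,0]],
    [[-3.12,-2.23,0.71],[0,0,0]],
    [[-3.12,-2.23,0.71],[0,0,0]],
    [[-3.12,-2.23,0.71],[0,0,0]],
    [[-3.12,-2.23,0.71],[0,0,0]],
    [[-3.12,-2.23,0.71],[0,0,0]],
    [[-3.12,-2.23,0.71],[0,0,0]],
    [[-3.12,-2.23,0.71],[0,0,0]],
    [[-3.12,-2.23,0.71],[0,0,0]],
    [[-3.12,-2.23,0.71],[0,0,0]],
    [[-3.12,-2.23,0.71],[0,0,0]],
    [[0,0,0],[0,0,0]],
    [[0,0,0],[0,0,0]],
    [[0,0,0],[0,0,0]]
  ],
  "claw": 100,
  "newtons": 40
}}

```text
t: 2.22
position: [529.3, 90.7, 131.9]
tcp_rot: [[-0.899, 0.437, -0.0], [0.437, 0.899, 0.001], [0.0, 0.0, -1.0]]
ft_force: [0.6, 0.4, 0.9]
width: 1.003
gripper_force: 0.0
```

```bash
cat > go.py <<'E'
import sys
from h import *
s=arm.read_state();R=np.array(s['tcp_rot']);P=np.array(s['position'])
print('t',round(s['t'],2),'P',P.round(1),'z',R[:,2].round(4),'y',R[:,1].round(3),'F',np.round(s['ft_force'],2),'M',np.round(s['ft_torque'],2),'w',round(s['width'],3),'g',round(s['gripper_force'],1))
if len(sys.argv)>3: print('tool shift cm',(R.T@(np.array(list(map(float,sys.argv[1:4])))-P)/10).round(2))
E
python3 go.py 529 88.5 30
```

```text
t 2.23 P [529.3  90.7 131.9] z [-3.e-04  6.e-04 -1.e+00] y [0.437 0.899 0.   ] F [0.64 0.37 0.9 ] M [-0.06  0.01 -0.02] w 1.003 g 0.0
tool shift cm [-0.07 -0.21 10.19]
```

Request:
{"method": "step_arm", "body": {
  "steps": [
    [[-0.07,-0.21,1.2],[0,0,0]],
    [[0,0,2.0],[0,0,0]],
    [[0,0,2.0],[0,0,0]],
    [[0,0,2.0],[0,0,0]],
    [[0,0,2.0],[0,0,0]],
    [[0,0,1.0],[0,0,0]],
    [[0,0,0],[0,0,0]],
    [[0,0,0],[0,0,0]]
  ]
}}

```text
t: 3.22
position: [530.0, 87.1, 30.5]
tcp_rot: [[-0.898, 0.439, 0.001], [0.439, 0.898, 0.0], [-0.001, 0.001, -1.0]]
ft_force: [1.1, -0.6, 0.3]
width: 1.001
gripper_force: 0.0
```

Request:
{"method": "step_arm", "body": {
  "steps": [
    [[0,0,0],[0,0,0]],
    [[0,0,0],[0,0,0]],
    [[0,0,0],[0,0,0]],
    [[0,0,0],[0,0,0]],
    [[0,0,0],[0,0,0]],
    [[0,0,0],[0,0,0]],
    [[0,0,0],[0,0,0]],
    [[0,0,0],[0,0,0]]
  ],
  "claw": 0
}}

```text
t: 4.22
position: [530.4, 87.6, 30.9]
tcp_rot: [[-0.899, 0.439, 0.002], [0.439, 0.899, 0.001], [-0.001, 0.002, -1.0]]
ft_force: [-0.5, 1.9, 5.1]
width: 0.458
gripper_force: 39.6
```

```bash
python3 go.py
```

```text
t 4.22 P [530.4  87.6  30.9] z [ 0.002  0.001 -1.   ] y [0.439 0.899 0.002] F [-0.47  1.9   5.1 ] M [0.31 0.06 0.01] w 0.458 g 39.6
```

Request:
{"method": "step_arm", "body": {
  "steps": [
    [[0,0,-1.0],[0,0,0]],
    [[0,0,-2.0],[0,0,0]],
    [[0,0,-2.0],[0,0,0]],
    [[0,0,-2.0],[0,0,0]],
    [[0,0,-1.0],[0,0,0]],
    [[0,0,0],[0,0,0]],
    [[0,0,0],[0,0,0]],
    [[0,0,0],[0,0,0]],
    [[0,0,0],[0,0,0]],
    [[0,0,0],[0,0,0]],
    [[0,0,0],[0,0,0]],
    [[0,0,0],[0,0,0]],
    [[0,0,0],[0,0,0]]
  ]
}}

```text
t: 5.85
position: [529.5, 86.9, 109.9]
tcp_rot: [[-0.898, 0.439, -0.0], [0.439, 0.898, -0.0], [0.0, -0.0, -1.0]]
ft_force: [0.8, -0.5, -4.9]
width: 0.46
gripper_force: 41.1
```

```bash
python3 go.py 496 325.5 140; python3 go.py 504 -330 140
```

```text
t 5.85 P [529.5  86.9 109.9] z [-1.e-04 -0.e+00 -1.e+00] y [ 0.439  0.898 -0.   ] F [ 0.77 -0.55 -4.87] M [-0.01 -0.05 -0.03] w 0.46 g 41.1
tool shift cm [13.49 19.96 -3.01]
t 5.85 P [529.5  86.9 109.9] z [-1.e-04 -0.e+00 -1.e+00] y [ 0.439  0.898 -0.   ] F [ 0.77 -0.55 -4.87] M [-0.01 -0.05 -0.03] w 0.46 g 41.1
tool shift cm [-16.02 -38.57  -3.01]
```

The wrist force dropped by about 5.5 N, so this hub is the solid one (0.5 kg). It goes to the cup.

Request:
{"method": "step_arm", "body": {
  "steps": [
    [[0.83,1.25,-0.4],[0,0,0]],
    [[1.66,2.49,-0.4],[0,0,0]],
    [[1.66,2.49,-0.4],[0,0,0]],
    [[1.66,2.49,-0.4],[0,0,0]],
    [[1.66,2.49,-0.4],[0,0,0]],
    [[1.66,2.49,-0.4],[0,0,0]],
    [[1.66,2.49,-0.4],[0,0,0]],
    [[1.66,2.49,-0.2],[0,0,0]],
    [[0.83,1.25,0],[0,0,0]],
    [[0,0,0],[0,0,0]],
    [[0,0,0],[0,0,0]],
    [[0,0,0],[0,0,0]]
  ]
}}

```text
t: 7.35
position: [498.3, 322.7, 139.9]
tcp_rot: [[-0.897, 0.441, 0.0], [0.441, 0.897, -0.001], [-0.0, -0.001, -1.0]]
ft_force: [0.1, 0.5, -4.4]
width: 0.458
gripper_force: 41.1
```

```bash
python3 go.py 497.6 324.7 100; python3 - <<'E'
from h import *
p,d=cap('scene')
a=cv2.resize(p[90:200,140:280],None,fx=5,fy=5,interpolation=cv2.INTER_CUBIC)
cv2.imwrite('pics/s2.png',a[:,:,::-1])
E
```

```text
t 7.35 P [498.3 322.7 139.9] z [ 0.e+00 -7.e-04 -1.e+00] y [ 0.441  0.897 -0.001] F [ 0.14  0.49 -4.35] M [-0.04 -0.01 -0.04] w 0.458 g 41.1
tool shift cm [0.15 0.15 3.99]
```

View pics/s2.png

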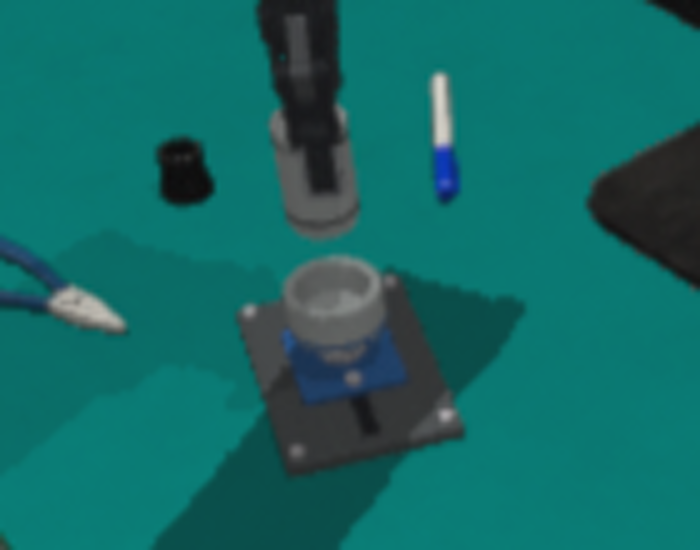

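The hub hangs over the cup: its foot is at crop (320,230) and the mouth at (335,285). I'll fit circles to the scene camera's depth to get the relative offset.

```bash
python3 - <<'E'
from h import *
from scipy.optimize import least_squares
z=np.load('/tmp/scene.npz');p,d=z['p'].astype(int),z['d']
v,u=np.mgrid[0:420,0:560];W=world('scene',u,v,d=d)
box=(u>190)&(u<222)&(v>105)&(v<165)&(d>0)
def fit(m,r,x0):
    q=W[m]
    f=least_squares(lambda c:np.hypot(q[:,0]-c[0],q[:,1]-c[1])-r,x0,loss='soft_l1')
    print(m.sum(),f.x.round(1),'rms',np.abs(f.fun).mean().round(2),q.min(0).round(),q.max(0).round())
Z=W[...,2];near=np.hypot(W[...,0]-497,W[...,1]-325)
fit(box&(Z>118)&(Z<135)&(p.min(-1)>75)&(near<35),20,[497,325])
fit(box&(Z>118)&(Z<128)&(near<35),20,[497,325])
fit(box&(Z>48)&(Z<60)&(near>22)&(near<35)&(W[...,1]+0*Z<330),27.5,[497,325])
m=box&(Z>61)&(Z<68)&(near<36);q=W[m];print('rim',m.sum(),cv2.minEnclosingCircle(q[:,:2].astype(np.float32)),fit(m,24.4,[497,325]))
zt=np.load('/tmp/top.npz')
W=world('top',u,v,d=zt['d']);m=(abs(u-157)<20)&(abs(v-234)<20)&(W[...,2]>60)&(W[...,2]<69)&(zt['d']>0)
fit(m,24.4,[497,325]);print(cv2.minEnclosingCircle(W[m][:,:2].astype(np.float32)))
E
```

```text
57 [494.3 325.7] rms 1.22 [474. 303. 119.] [507. 326. 135.]
40 [494.4 326.1] rms 1.02 [474. 304. 118.] [510. 326. 128.]
63 [494.1 328.5] rms 1.16 [465. 298.  48.] [515. 329.  60.]
98 [492.9 326.7] rms 1.94 [466. 299.  61.] [520. 355.  67.]
rim 98 ((493.06817626953125, 327.4918212890625), 29.741117477416992) None
137 [495.4 325.8] rms 1.71 [470. 298.  60.] [522. 352.  69.]
((496.04534912109375, 325.3257751464844), 27.925060272216797)
```

Both cameras agree on about (-0.8,+2) mm. I'll correct by that and come down to just inside the rim.

Request:
{"method": "step_arm", "body": {
  "steps": [
    [[0.15,0.15,1.0],[0,0,0]],
    [[0,0,2.0],[0,0,0]],
    [[0,0,1.0],[0,0,0]],
    [[0,0,0.3],[0,0,0]],
    [[0,0,0.2],[0,0,0]],
    [[0,0,0.2],[0,0,0]],
    [[0,0,0.2],[0,0,0]],
    [[0,0,0],[0,0,0]],
    [[0,0,0],[0,0,0]],
    [[0,0,0],[0,0,0]]
  ]
}}

```text
t: 8.65
position: [497.0, 326.4, 91.0]
tcp_rot: [[-0.898, 0.439, 0.0], [0.439, 0.898, 0.0], [-0.0, 0.0, -1.0]]
ft_force: [-0.2, 0.2, -4.8]
width: 0.458
gripper_force: 41.1
```

```bash
python3 go.py 497.6 324.7 85
```

```text
t 8.65 P [497.  326.4  91. ] z [ 1.e-04  1.e-04 -1.e+00] y [0.439 0.898 0.   ] F [-0.22  0.2  -4.83] M [-0.03 -0.01 -0.07] w 0.458 g 41.1
tool shift cm [-0.12 -0.13  0.6 ]
```

There's no force with the foot about 3.5 mm below the rim, so it's in the mouth. I'll continue gently with a small correction.

Request:
{"method": "step_arm", "body": {
  "steps": [
    [[-0.08,-0.1,0.1],[0,0,0]],
    [[0,0,0.2],[0,0,0]],
    [[0,0,0.2],[0,0,0]],
    [[0,0,0],[0,0,0]],
    [[0,0,0],[0,0,0]],
    [[0,0,0],[0,0,0]]
  ]
}}

```text
t: 9.4
position: [497.4, 325.1, 85.9]
tcp_rot: [[-0.898, 0.439, 0.0], [0.439, 0.898, 0.0], [-0.0, 0.0, -1.0]]
ft_force: [0.1, 0.3, -4.4]
width: 0.456
gripper_force: 41.1
```

```bash
python3 go.py
```

```text
t 9.4 P [497.4 325.1  85.9] z [ 0.e+00  1.e-04 -1.e+00] y [0.439 0.898 0.   ] F [ 0.12  0.29 -4.39] M [-0.01 -0.01 -0.  ] w 0.456 g 41.1
```

Request:
{"method": "step_arm", "body": {
  "steps": [
    [[0,0,0.25],[0,0,0]],
    [[0,0,0.25],[0,0,0]],
    [[0,0,0.2],[0,0,0]],
    [[0,0,0],[0,0,0]],
    [[0,0,0],[0,0,0]]
  ]
}}

```text
t: 10.02
position: [497.4, 325.1, 78.9]
tcp_rot: [[-0.898, 0.439, -0.0], [0.439, 0.898, 0.0], [0.0, 0.0, -1.0]]
ft_force: [0.2, 0.1, -5.1]
width: 0.458
gripper_force: 41.1
```

Request:
{"method": "step_arm", "body": {
  "steps": [
    [[0,0,0.2],[0,0,0]],
    [[0,0,0.2],[0,0,0]],
    [[0,0,0.2],[0,0,0]],
    [[0,0,0],[0,0,0]],
    [[0,0,0],[0,0,0]],
    [[0,0,0],[0,0,0]]
  ]
}}

```text
t: 10.78
position: [497.4, 325.1, 73.0]
tcp_rot: [[-0.898, 0.439, 0.0], [0.439, 0.898, 0.0], [-0.0, 0.0, -1.0]]
ft_force: [-0.7, 0.6, -2.1]
width: 0.457
gripper_force: 41.3
```

```bash
python3 go.py
```

```text
t 10.78 P [497.4 325.1  73. ] z [ 1.e-04  1.e-04 -1.e+00] y [0.439 0.898 0.   ] F [-0.69  0.55 -2.1 ] M [-0.12  0.11 -0.02] w 0.457 g 41.3
```

Contact with the floor: Fz has gone from -4.8 to -2.1. I'll lower until the weight rests on the spring, then release.

Request:
{"method": "step_arm", "body": {
  "steps": [
    [[0,0,0.2],[0,0,0]],
    [[0,0,0.18],[0,0,0]],
    [[0,0,0],[0,0,0]],
    [[0,0,0],[0,0,0]],
    [[0,0,0],[0,0,0]]
  ]
}}

```text
t: 11.4
position: [497.4, 325.1, 69.2]
tcp_rot: [[-0.898, 0.439, 0.0], [0.439, 0.898, 0.0], [-0.0, 0.0, -1.0]]
ft_force: [-0.8, -1.5, -0.4]
width: 0.458
gripper_force: 41.4
```

Request:
{"method": "step_arm", "body": {
  "steps": [
    [[0,0,0],[0,0,0]],
    [[0,0,0],[0,0,0]],
    [[0,0,0],[0,0,0]],
    [[0,0,0],[0,0,0]],
    [[0,0,0],[0,0,0]],
    [[0,0,0],[0,0,0]],
    [[0,0,0],[0,0,0]]
  ],
  "claw": 100
}}

```text
t: 12.28
position: [497.3, 325.1, 69.1]
tcp_rot: [[-0.898, 0.439, -0.0], [0.439, 0.898, -0.0], [0.0, -0.0, -1.0]]
ft_force: [-0.1, -0.5, -0.6]
width: 0.996
gripper_force: 0.0
```

Request:
{"method": "step_arm", "body": {
  "steps": [
    [[0,0,-0.5],[0,0,0]],
    [[0,0,-1],[0,0,0]],
    [[0,0,-2],[0,0,0]],
    [[0,0,-2],[0,0,0]],
    [[0,0,-2],[0,0,0]],
    [[0,0,-2],[0,0,0]],
    [[0,0,-1],[0,0,0]],
    [[0,0,0],[0,0,0]],
    [[0,0,0],[0,0,0]]
  ]
}}

```text
t: 13.4
position: [496.9, 324.9, 173.3]
tcp_rot: [[-0.898, 0.439, -0.001], [0.439, 0.898, -0.001], [0.001, -0.001, -1.0]]
ft_force: [-0.5, -0.1, -1.5]
width: 0.998
gripper_force: 0.0
```

```bash
python3 go.py 473.5 -54.3 150
```

```text
t 13.4 P [496.9 324.9 173.3] z [-1.e-03 -7.e-04 -1.e+00] y [ 0.439  0.898 -0.001] F [-0.55 -0.05 -1.5 ] M [-0.06  0.02  0.03] w 0.998 g 0.0
tool shift cm [-14.55 -35.09   2.36]
```

Request:
{"method": "step_arm", "body": {
  "steps": [
    [[-0.73,-1.75,0],[0,0,0]],
    [[-1.455,-3.51,0.24],[0,0,0]],
    [[-1.455,-3.51,0.24],[0,0,0]],
    [[-1.455,-3.51,0.24],[0,0,0]],
    [[-1.455,-3.51,0.24],[0,0,0]],
    [[-1.455,-3.51,0.24],[0,0,0]],
    [[-1.455,-3.51,0.24],[0,0,0]],
    [[-1.455,-3.51,0.24],[0,0,0]],
    [[-1.455,-3.51,0.24],[0,0,0]],
    [[-1.455,-3.51,0.24],[0,0,0]],
    [[-0.73,-1.75,0.24],[0,0,0]],
    [[0,0,0],[0,0,0]],
    [[0,0,0],[0,0,0]],
    [[0,0,0],[0,0,0]]
  ]
}}

```text
t: 15.15
position: [473.9, -53.0, 150.0]
tcp_rot: [[-0.899, 0.438, -0.0], [0.438, 0.899, 0.0], [0.0, 0.0, -1.0]]
ft_force: [0.9, 0.3, -0.7]
width: 0.996
gripper_force: 0.0
```

```bash
python3 go.py 473.8 -54.3 30; python3 - <<'E'
from h import *
p,d=cap('scene');cap('top')
a=cv2.resize(p[120:200,170:250],None,fx=6,fy=6,interpolation=cv2.INTER_CUBIC)
cv2.imwrite('pics/s3.png',a[:,:,::-1])
d=np.load('/tmp/top.npz')['d'];v,u=np.mgrid[0:420,0:560];W=world('top',u,v,d=d)
m=(abs(u-157)<20)&(abs(v-234)<20)&(d>0)&(W[...,2]>45)
print(np.histogram(W[m][:,2],bins=range(45,125,5)))
m&=W[...,2]>95;print(np.median(W[m],0))
E
```

```text
t 15.15 P [473.9 -53.  150. ] z [-2.e-04  3.e-04 -1.e+00] y [0.438 0.899 0.   ] F [ 0.88  0.33 -0.71] M [ 0.    0.05 -0.06] w 0.996 g 0.0
tool shift cm [-0.05 -0.13 12.  ]
(array([  8,  22,  61,  40,  12,   4,   6,   4,   9,   6,  36, 126,  41,
         1,   0]), array([ 45,  50,  55,  60,  65,  70,  75,  80,  85,  90,  95, 100, 105,
       110, 115, 120]))
[495.53135236 324.99744916 102.47112297]
```

View pics/s3.png

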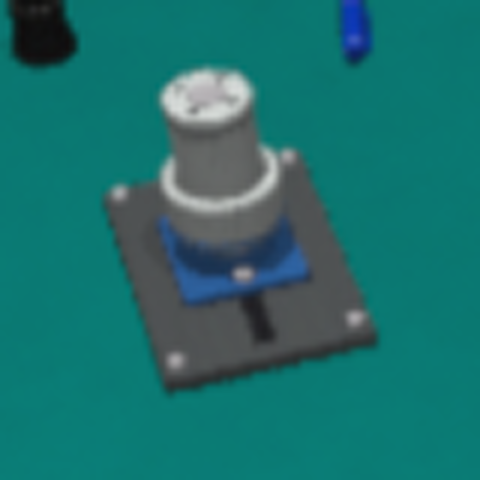

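The solid hub is upright in the cup (crop (207,95) to (220,200)). Its top is at z 102.5, where a seated hub under its own weight should be. Now the second hub.

Request:
{"method": "step_arm", "body": {
  "steps": [
    [[-0.05,-0.13,1.5],[0,0,0]],
    [[0,0,2.5],[0,0,0]],
    [[0,0,2.5],[0,0,0]],
    [[0,0,2.5],[0,0,0]],
    [[0,0,2.0],[0,0,0]],
    [[0,0,1.0],[0,0,0]],
    [[0,0,0],[0,0,0]],
    [[0,0,0],[0,0,0]]
  ]
}}

```text
t: 16.25
position: [474.3, -55.6, 30.6]
tcp_rot: [[-0.898, 0.439, 0.001], [0.439, 0.898, -0.0], [-0.001, 0.0, -1.0]]
ft_force: [-0.4, -0.2, 0.7]
width: 0.999
gripper_force: 0.0
```

Request:
{"method": "step_arm", "body": {
  "steps": [
    [[0,0,0],[0,0,0]],
    [[0,0,0],[0,0,0]],
    [[0,0,0],[0,0,0]],
    [[0,0,0],[0,0,0]],
    [[0,0,0],[0,0,0]],
    [[0,0,0],[0,0,0]],
    [[0,0,0],[0,0,0]],
    [[0,0,0],[0,0,0]]
  ],
  "claw": 0
}}

```text
t: 17.25
position: [474.2, -55.4, 30.6]
tcp_rot: [[-0.898, 0.439, 0.001], [0.439, 0.898, 0.0], [-0.001, 0.001, -1.0]]
ft_force: [-1.4, 1.0, 6.0]
width: 0.456
gripper_force: 39.9
```

Request:
{"method": "step_arm", "body": {
  "steps": [
    [[0,0,-1.0],[0,0,0]],
    [[0,0,-2.0],[0,0,0]],
    [[0,0,-2.5],[0,0,0]],
    [[0,0,-2.5],[0,0,0]],
    [[0,0,-1.5],[0,0,0]],
    [[0,0,-0.5],[0,0,0]],
    [[0,0,0],[0,0,0]],
    [[0,0,0],[0,0,0]],
    [[0,0,0],[0,0,0]],
    [[0,0,0],[0,0,0]],
    [[0,0,0],[0,0,0]],
    [[0,0,0],[0,0,0]]
  ]
}}

```text
t: 18.75
position: [473.8, -55.5, 130.1]
tcp_rot: [[-0.898, 0.439, -0.0], [0.439, 0.898, -0.0], [0.0, -0.0, -1.0]]
ft_force: [0.9, -0.6, -1.4]
width: 0.46
gripper_force: 40.4
```

```bash
python3 go.py 504 -310 130
```

```text
t 18.75 P [473.8 -55.5 130.1] z [-1.e-04 -1.e-04 -1.e+00] y [ 0.439  0.898 -0.   ] F [ 0.89 -0.61 -1.44] M [ 0.04 -0.03 -0.02] w 0.46 g 40.4
tool shift cm [-1.389e+01 -2.154e+01  1.000e-02]
```

The load is only about 1.5 N, so this is the hollow hub. It goes to the tray.

Request:
{"method": "step_arm", "body": {
  "steps": [
    [[-0.87,-1.35,0],[0,0,0]],
    [[-1.74,-2.69,0],[0,0,0]],
    [[-1.74,-2.69,0],[0,0,0]],
    [[-1.74,-2.69,0],[0,0,0]],
    [[-1.74,-2.69,0],[0,0,0]],
    [[-1.74,-2.69,0],[0,0,0]],
    [[-1.74,-2.69,0],[0,0,0]],
    [[-1.74,-2.69,0],[0,0,0]],
    [[-0.87,-1.35,0],[0,0,0]],
    [[0,0,0],[0,0,0]],
    [[0,0,0],[0,0,0]]
  ]
}}

```text
t: 20.12
position: [504.6, -308.5, 129.8]
tcp_rot: [[-0.899, 0.438, -0.0], [0.438, 0.899, 0.001], [0.001, 0.001, -1.0]]
ft_force: [0.4, 1.3, -1.8]
width: 0.454
gripper_force: 40.5
```

Request:
{"method": "step_arm", "body": {
  "steps": [
    [[0,0,1.5],[0,0,0]],
    [[0,0,2.5],[0,0,0]],
    [[0,0,2.5],[0,0,0]],
    [[0,0,1.5],[0,0,0]],
    [[0,0,0.8],[0,0,0]],
    [[0,0,0.3],[0,0,0]],
    [[0,0,0.2],[0,0,0]],
    [[0,0,0.2],[0,0,0]],
    [[0,0,0],[0,0,0]],
    [[0,0,0],[0,0,0]]
  ]
}}

```text
t: 21.38
position: [504.4, -310.1, 35.3]
tcp_rot: [[-0.898, 0.439, 0.0], [0.439, 0.898, -0.0], [-0.0, -0.0, -1.0]]
ft_force: [-0.3, -0.4, -1.5]
width: 0.454
gripper_force: 40.5
```

```bash
python3 go.py 504 -310 33
```

```text
t 21.38 P [ 504.4 -310.1   35.3] z [ 3.e-04 -2.e-04 -1.e+00] y [ 0.439  0.898 -0.   ] F [-0.26 -0.37 -1.54] M [-0.01  0.01 -0.02] w 0.454 g 40.5
tool shift cm [ 0.04 -0.01  0.23]
```

Request:
{"method": "step_arm", "body": {
  "steps": [
    [[0,0,0.15],[0,0,0]],
    [[0,0,0.06],[0,0,0]],
    [[0,0,0],[0,0,0]],
    [[0,0,0],[0,0,0]]
  ]
}}

```text
t: 21.88
position: [504.3, -310.0, 33.0]
tcp_rot: [[-0.898, 0.439, -0.0], [0.439, 0.898, -0.0], [0.0, -0.0, -1.0]]
ft_force: [0.7, -0.5, -0.2]
width: 0.448
gripper_force: 40.5
```

```bash
python3 go.py
```

```text
t 21.88 P [ 504.3 -310.    33. ] z [-2.e-04 -0.e+00 -1.e+00] y [ 0.439  0.898 -0.   ] F [ 0.67 -0.48 -0.24] M [-0.06  0.    0.01] w 0.448 g 40.5
```

Within about a millimetre of the floor, or just touching it. I'll go down a touch more and release, then lift.

Request:
{"method": "step_arm", "body": {
  "steps": [
    [[0,0,0.05],[0,0,0]],
    [[0,0,0],[0,0,0]],
    [[0,0,0],[0,0,0]]
  ]
}}

```text
t: 22.25
position: [504.3, -310.0, 32.5]
tcp_rot: [[-0.898, 0.439, -0.0], [0.439, 0.898, 0.0], [0.0, -0.0, -1.0]]
ft_force: [-0.0, 0.4, -1.1]
width: 0.455
gripper_force: 40.5
```

Request:
{"method": "step_arm", "body": {
  "steps": [
    [[0,0,0],[0,0,0]],
    [[0,0,0],[0,0,0]],
    [[0,0,0],[0,0,0]],
    [[0,0,0],[0,0,0]],
    [[0,0,0],[0,0,0]],
    [[0,0,0],[0,0,0]],
    [[0,0,0],[0,0,0]]
  ],
  "claw": 100
}}

```text
t: 23.12
position: [504.3, -310.1, 32.5]
tcp_rot: [[-0.898, 0.439, -0.0], [0.439, 0.898, -0.0], [0.0, -0.0, -1.0]]
ft_force: [0.0, -0.4, 0.3]
width: 0.999
gripper_force: 0.0
```

Request:
{"method": "step_arm", "body": {
  "steps": [
    [[0,0,-0.5],[0,0,0]],
    [[0,0,-1.5],[0,0,0]],
    [[0,0,-2.5],[0,0,0]],
    [[0,0,-3],[0,0,0]],
    [[0,0,-3],[0,0,0]],
    [[0,0,-3],[0,0,0]],
    [[0,0,-2],[0,0,0]],
    [[0,0,-1],[0,0,0]],
    [[0,0,0],[0,0,0]],
    [[0,0,0],[0,0,0]]
  ]
}}

```text
t: 24.38
position: [503.9, -309.7, 196.6]
tcp_rot: [[-0.898, 0.439, -0.001], [0.439, 0.898, 0.001], [0.001, -0.0, -1.0]]
ft_force: [0.2, -0.2, -0.3]
width: 1.0
gripper_force: 0.0
```

```bash
python3 go.py; python3 - <<'E'
from h import *
cap('scene','final.png');p,d=cap('top')
v,u=np.mgrid[0:420,0:560];W=world('top',u,v,d=d)
m=(abs(u-157)<20)&(abs(v-234)<20)&(W[...,2]>95);print(np.median(W[m],0).round(1))
E
```

```text
t 24.38 P [ 503.9 -309.7  196.6] z [-1.3e-03  6.0e-04 -1.0e+00] y [ 0.439  0.898 -0.   ] F [ 0.2  -0.19 -0.34] M [-0.01  0.01  0.01] w 1.0 g 0.0
[494.6 324.6 102.9]
```

View pics/final.png

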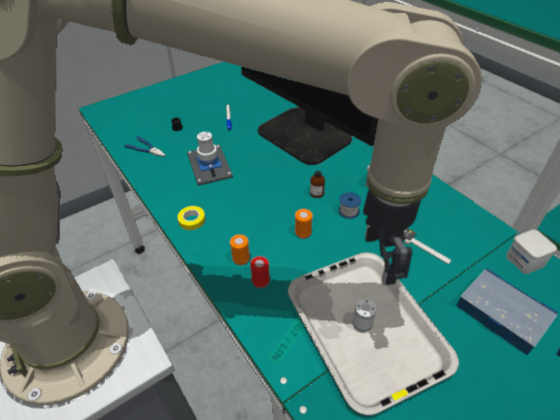

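The hollow hub stands upright in the tray at (364,314) and the solid hub is in the cup at (206,148). The bottle (317,184), reel (349,205) and tape (191,217) haven't moved. Handing in.

```bash
python3 -c "
from workcell import arm
print(arm.hand_in())"
```

```text
the job is handed in; nothing more can be done
None
```

The job is handed in: the solid hub (about 0.5 kg) is seated upright in the spring cup, the hollow one stands upright in the tray, and the bottle, reel and tape look unmoved; hand-in returned no verdict.

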